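# Put the pattern weights back in their caddy

## Robot

A 7-joint arm with a two-finger parallel gripper is mounted at the origin on the work surface. World frame = base frame: x ahead of the robot, y to its left, z up, the work surface at z = 0. Lengths are in mm, angles in rad, forces in N, time in s.
With the tool pointing down it reaches from about 400 to 875 mm from the base axis. Payload 4.4 kg.
Tool frame: the origin (TCP) lies midway between the tips of the shut fingers; the grasp point (between the pads) lies 19 mm behind it (ctrl.grip_point_offset is the distance from the TCP to the grasp point, in mm); z points along the fingers, x is the direction in which the jaws open and shut, and the axes are right-handed (so a half turn about z gives the same grasp; the last joint's range is limited). The gripper opens to 85 mm and grips with 20 to 120 N. Pads are 22 mm wide; open, the fingers measure 114 mm over their backs; the gripper's body (76 mm by 85 mm) begins 54 mm behind the grasp point. The pads swing forward as they close: fully open they stand 13 mm farther back than shut.
Start: joints at [1.143, 0.628, 0.038, 1.517, -0.027, 0.996, -0.02], TCP at [230.101, -607.924, 231.313] pointing down, gripper open.
Joint ranges: [-3.06, 3.06], [-0.37, 2.12], [-1.25, 1.32], [0.18, 2.47], [-1.1, 4.24], [0.23, 1.98], [-2.94, 2.94]. Speed limits (rad/s): [2.57, 2.57, 3.14, 3.14, 3.14, 3.14, 3.14].

## Interface

Orientations are given as [roll, pitch, yaw] about the fixed x, y, z axes, in that order (R = Rz(yaw) Ry(pitch) Rx(roll)).
In Python, from cell import ctrl, viewer gives the robot as it stands.
- The arm moves only by the tool apply_moves, never from a script. Its argument "series" is a list that holds one entry, the list of rows, each a list of 6 numbers: the shift along the tool's x, y, z normalised to -1 to 1, where 1 is 50 mm, then the turn, a rotation vector about the tool's x, y, z normalised to -1 to 1, where 1 is 6 degrees. In form: [[[tx, ty, tz, rx, ry, rz], ...]]. A call has exactly 5 rows; each row shifts and turns the commanded pose from where the row before left it, along the tool's axes as they then stand; what a row does not reach is not made up. A row lasts 1/8 s, in which the tool goes at most 62.5 mm and 10.7 degrees, less where a joint would pass 70% of its speed; a pose out of reach is approached as far as the arm can. A call with a number of a shift or a turn outside -1 to 1 is refused whole. A call with a gripper value outside its range is refused whole. "claw" is the gripper command: -1 is shut, 1 is fully open, values between are in proportion, set as the call begins (left out, the last holds). The fingers move at their own pace and stop on an object; the grip force is fixed at half the most. Time passes only in rows, so rows that do not move let the fingers close, or fill a call up. It gives the time, the measured TCP pose, the force and the opening at its end, in the units of the state.
- ctrl.read_state(): the state, without advancing time (a new reading comes with each control period).
- viewer.get_image(name): name is "scene" or "top" or "wrist"; returns the picture (384x512x3 uint8, blue, green, red); there is no depth.
- viewer.camera_info(name): a dict with "K" (3x3 intrinsics, pixels), "distortion" ([k1, k2, p1, p2, k3] as OpenCV has them; the pictures are not rectified), "R" (3x3) and "t" (3): a world point X has camera coordinates R X + t. Camera axes: x right, y down, z forward; pixel columns grow to the right and rows downward; lengths in mm; the calibration is good to about 2 mm. A picture is of the moment at which its call begins: read the wrist's pose just before it. camera_info takes no time and is no camera call; for the wrist camera it gives the pose at the moment of the call.
- ctrl.finish_job(): hands the job in, once; it reports no verdict.
Trained networks look in the newest picture that a camera, given by its name, has taken for a name from the list of things; names that differ only in an ending like _2 or _b are one class to them, and where a whole thing is asked for, a point or a joint stands for the part that bears it (a point fixed in the world has none). Each returns a list of dicts, best first, with "score" (0 to 1); they miss things now and then, are a little off and sometimes report something else, mostly with a low value. They report only what shows in the picture. A call takes as long as a camera call.
- viewer.find_in(camera, label): "location" ([column, row] as shares, 0 to 1, of the picture: columns of its width, rows of its height, amid what is visible of it).
The state is a dict: "clock": time; "qpos": joint angles; "qd": joint speeds; "tau": joint torques, N m; "eef_pos": TCP position; "tool_rot": TCP orientation; "force": force on the tool from outside, world axes, zero at the start; "torque": the same for the moment, N m; "width": finger opening in mm.
Only numpy, scipy, OpenCV 4.12 (cv2) and the standard library are available. Lean on these libraries where they do the work, as an engineer would, in place of code of your own. Each camera call takes 0.05 s, during which the arm holds its last target. There are 200 camera calls.

## Task

Clear the cutting table: put the three round steel pattern weights with a knob on top into the wooden caddy, each lying flat and upright in the well made for its size (large in the largest well, medium in the middle-sized, small in the smallest). Set them down rather than dropping them, and leave the look-alikes - the flat ring, the round tin and the square-based stamp - where they are.

Things in the scene. Friction and masses are not known exactly. Their poses are not given: they have to be found in the camera images.
- weight_large: large pattern weight, loose, about 360 g: a plain round dark-steel disc 64 mm across and 14 mm thick with an upright pale wooden cylindrical knob on its centre, 18 mm across, from 14 to 46 mm above the underside. Origin: centre of its underside; z up. Stands on the table at the start.
- weight_medium: medium pattern weight, loose, about 220 g: a plain round dark-steel disc 50 mm across and 14 mm thick with an upright pale wooden cylindrical knob on its centre, 18 mm across, from 14 to 46 mm above the underside. Origin: centre of its underside; z up. Stands on the table at the start.
- weight_small: small pattern weight, loose, about 120 g: a plain round dark-steel disc 36 mm across and 14 mm thick with an upright pale wooden cylindrical knob on its centre, 18 mm across, from 14 to 46 mm above the underside. Origin: centre of its underside; z up. Stands on the table at the start.
- bay_large: large bay of the caddy, fixed: a pale wooden block 95 x 95 mm, 18 mm high, with one round well 80 mm across, 12 mm deep, grey-lined, open upward, for the 64 mm weight. Origin: centre of the block's underside (6 mm above the table), on the well's axis; z up. The well's floor is 6 mm above the origin, its rim 18 mm. The three bays sit side by side in the caddy, in any order.
- bay_medium: medium bay of the caddy, fixed: a pale wooden block 95 x 95 mm, 18 mm high, with one round well 66 mm across, 12 mm deep, grey-lined, open upward, for the 50 mm weight. Origin: centre of the block's underside (6 mm above the table), on the well's axis; z up. The well's floor is 6 mm above the origin, its rim 18 mm. The three bays sit side by side in the caddy, in any order.
- bay_small: small bay of the caddy, fixed: a pale wooden block 95 x 95 mm, 18 mm high, with one round well 52 mm across, 12 mm deep, grey-lined, open upward, for the 36 mm weight. Origin: centre of the block's underside (6 mm above the table), on the well's axis; z up. The well's floor is 6 mm above the origin, its rim 18 mm. The three bays sit side by side in the caddy, in any order.
- caddy: wooden caddy, fixed to the table: a shallow tray 108 mm (its x) by 300 mm (its y), walls 6 mm thick and 28 mm high above the table, holding the three bays in a row along its y, centres 95.5 mm apart. Origin: centre of its underside, on the table; z up.
- ring: look-alike, loose: flat dark-steel ring 64 mm across, 14 mm thick, with a 22 mm hole through its centre and no knob. Origin: centre of its underside. Does not belong in the caddy.
- tin: look-alike, loose: round flat-lidded dark-steel tin 50 mm across, 20 mm high, no knob. Origin: centre of its underside. Does not belong in the caddy.
- stamp: look-alike, loose: hand stamp with a square dark-steel base 46 x 46 mm, 14 mm thick, and the same pale wooden knob (18 mm across, up to 46 mm) as the weights. Origin: centre of its underside. Does not belong in the caddy.

How it is judged:
By the outcome, as a careful person would: the job done as asked, in the order asked, and still so for the second after the job is handed in, with the robot touching nothing.
It also fails if it takes over 83 s, if anything falls off the work surface, if the arm or the gripper's body presses on something with over 40 N, if the wrist force passes 120 N, or if a joint passes its speed limit or range.

## Working session

There is one attempt and no reset: what is moved stays moved. The work goes in short steps, Python scripts to look and compute and a tool call to move; the robot and the scene stay as the last step left them, time stands still between calls to the robot, and variables do not carry over. Pictures are saved under pics/ and viewed, about 12 in all and at most 16, crops included, and the job is handed in when it is done.

Besides the shell and the picture viewer there is one more tool, called after "Request:" by a JSON object that holds its "api" and its "payload". apply_moves: Moves the arm, as the interface text tells. Scaled input: -1 to 1 covers 50 mm each way for a shift and 6 degrees each way for a turn. Its arguments: {"type":"object","properties":{"series":{"type":"array","items":{"type":"array","items":{"type":"array","items":{"type":"number"}}}},"claw":{"type":"number"}},"required":["series"]}

```bash
mkdir -p pics; ls; cat > h.py <<'E'
import numpy as np, cv2
from cell import ctrl, viewer
def ray(cam,px,z):
    c=viewer.camera_info(cam);K=np.array(c["K"],float);d=np.array(c["distortion"],float)
    R=np.array(c["R"]);t=np.array(c["t"])
    u=cv2.undistortPoints(np.array([[px]],float),K,d)[0,0]
    v=R.T@np.array([u[0],u[1],1]);o=-R.T@t
    return o+v*(z-o[2])/v[2]
def proj(cam,X):
    c=viewer.camera_info(cam)
    p,_=cv2.projectPoints(np.array(X,float).reshape(-1,1,3),cv2.Rodrigues(np.array(c["R"],float))[0],np.array(c["t"],float),np.array(c["K"],float),np.array(c["distortion"],float))
    return p[:,0]
E
python3 - <<'E'
from h import *
for n in ["top","scene"]:
    cv2.imwrite(f"pics/{n}0.png",viewer.get_image(n))
zs=dict(weight_large=30,weight_medium=30,weight_small=30,bay_large=18,bay_medium=18,bay_small=18,caddy=20,ring=14,tin=20,stamp=30)
for l in zs:
    for r in viewer.find_in("top",l)[:3]:
        p=[r["location"][0]*512,r["location"][1]*384]
        print(l,round(r["score"],2),np.round(p),np.round(ray("top",p,zs[l])))
s=ctrl.read_state();print(s["clock"],s["eef_pos"],s["tool_rot"],s["width"],s["force"])
E
```

```text
pics
weight_large 0.74 [278. 187.] [557. -64.  30.]
weight_large 0.67 [233. 231.] [432.  64.  30.]
weight_medium 0.76 [137. 192.] [542. 344.  30.]
weight_medium 0.7 [311. 168.] [ 611. -163.   30.]
bay_large 0.9 [247. 170.] [609.  25.  18.]
bay_medium 0.97 [282. 171.] [607. -78.  18.]
bay_medium 0.63 [270. 186.] [561. -41.  18.]
bay_small 0.97 [311. 169.] [ 610. -162.   18.]
bay_small 0.65 [363. 194.] [ 536. -315.   18.]
caddy 0.63 [270. 185.] [565. -42.  20.]
ring 0.67 [342. 222.] [ 456. -252.   14.]
tin 0.8 [283. 232.] [428. -79.  20.]
stamp 0.59 [174. 221.] [460. 235.  30.]
0.6 [ 230.10039425 -607.93064916  231.33668781] [-3.14153201e+00 -6.54798923e-05 -1.20903064e+00] 85.553795001545 [-0.22530714  0.08312182 -0.45344944]
```

View pics/top0.png

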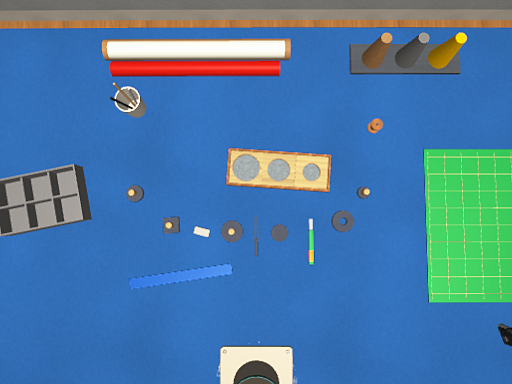

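View pics/scene0.png

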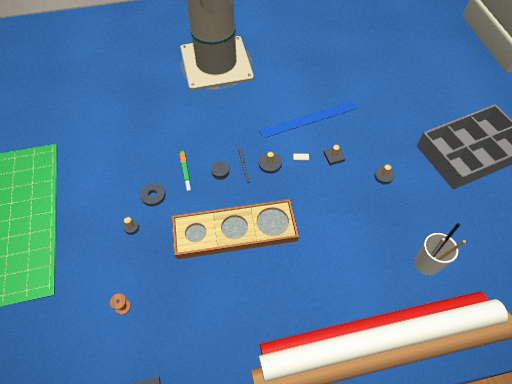

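The top view shows the weights at px (232,231) for the large, (135,193) for the medium and (365,192) for the small. The wells are at (246,167), (279,170) and (312,172), large to small. The stamp is at (172,225), the tin at (280,232) and the ring at (343,221). Next I'll refine these positions by segmentation.

```bash
python3 - <<'E'
from h import *
im=cv2.imread("pics/top0.png");hsv=cv2.cvtColor(im,cv2.COLOR_BGR2HSV).astype(int)
def cen(c,r,f):
    x0,y0=c[0]-r,c[1]-r
    m=f(hsv[y0:y0+2*r,x0:x0+2*r]).astype(np.uint8)
    n,l,st,ce=cv2.connectedComponentsWithStats(m)
    k=1+np.argmax(st[1:,4]);return ce[k]+[x0,y0],st[k,4]
for n,c in dict(L=(232,231),M=(135,193),S=(365,192)).items():
    p,a=cen(c,12,lambda h:(h[...,0]<35)&(h[...,1]>40)&(h[...,2]>150))
    print(n,np.round(p,1),a,np.round(ray("top",p,44),1))
    p,a=cen(c,18,lambda h:(h[...,1]<120)|(h[...,0]<80))
    print("  all",np.round(p,1),a,np.round(ray("top",p,14),1))
    print(im[c[1]-4:c[1]+5:2,c[0]-4:c[0]+5:2].tolist()) if a<5 else 0
for n,c in dict(bL=(246,167),bM=(279,170),bS=(312,172)).items():
    p,a=cen(c,15,lambda h:(h[...,1]<50))
    print(n,np.round(p,1),a,np.round(ray("top",p,20),1))
m=((hsv[...,0]<30)&(hsv[...,1]>60)).astype(np.uint8);m[:140]=0;m[205:]=0;m[:,:220]=0;m[:,340:]=0
m=cv2.morphologyEx(m,cv2.MORPH_CLOSE,np.ones((25,25)))
print(cv2.minAreaRect(cv2.findNonZero(m)))
for q in cv2.boxPoints(cv2.minAreaRect(cv2.findNonZero(m))):print(np.round(ray("top",q,28)))
c=viewer.camera_info("wrist");R=np.array(c["R"]);t=np.array(c["t"]);print("wrist cam",-R.T@t,R.round(2).tolist(),np.array(c["K"]).round(0).tolist())
c=viewer.camera_info("top");print("top cam",-np.array(c["R"]).T@np.array(c["t"]))
E
```

```text
L [230.8 231.2] 38 [431.   70.1  44. ]
  all [231.7 230.9] 371 [431.1  69.3  14. ]
M [130.7 192.1] 35 [542.5 357.2  44. ]
  all [134.4 193. ] 231 [541.9 355.5  14. ]
S [366.2 191.3] 36 [ 543.9 -316.4   44. ]
  all [363.  192.1] 119 [ 543.6 -315.2   14. ]
bL [245.7 167.4] 547 [616.3  28.6  20. ]
bM [278.2 169.5] 374 [609.8 -66.8  20. ]
bS [310.9 171.8] 225 [ 602.9 -162.3   20. ]
((278.4646301269531, 169.53099060058594), (103.03793334960938, 37.184120178222656), 3.814074993133545)
[565.  86.  28.]
[674.  79.  28.]
[ 653. -221.   28.]
[ 545. -212.   28.]
wrist cam [ 291.22496073 -585.195851    373.28019237] [[0.35, -0.94, 0.0], [-0.9, -0.34, 0.26], [-0.24, -0.09, -0.97]] [[283.0, 0.0, 253.0], [0.0, 283.0, 189.0], [0.0, 0.0, 1.0]]
top cam [ 4.58500479e+02 -3.54478217e-01  1.20898426e+03]
```

```bash
cat > go.py <<'E'
import sys
from h import *
from scipy.spatial.transform import Rotation as Ro
# usage: go.py x y z [n rows]: tool-axis shift per row (units) to the target with current yaw; turn to yaw -90, level
s=ctrl.read_state();R=Ro.from_euler('xyz',s["tool_rot"]).as_matrix()
d=np.array(list(map(float,sys.argv[1:4])))-s["eef_pos"]
t=R.T@d/50
Rt=np.array([[0,-1,0],[-1,0,0],[0,0,-1.]])
rv=Ro.from_matrix(R.T@Rt).as_rotvec(degrees=True)/6
print("t",s["clock"],"shift units",t.round(3),"rows>=",abs(t).max().round(2),"turn units",rv.round(3),"w",s["width"],"F",np.round(s["force"],1))
E
python3 go.py 544 -316 130
python3 - <<'E'
import numpy as np
for i in range(5):
    y=-1.209-i*0.0723;d=np.array([35,32.4])
    print(round((d@[np.cos(y),np.sin(y)])/50,2),round((d@[np.sin(y),-np.cos(y)])/50,2))
E
```

```text
t 0.6 shift units [-3.239 -7.938  2.027] rows>= 7.94 turn units [-1.000e-03 -1.000e-03  3.455e+00] w 85.553795001545 F [-0.2  0.1 -0.5]
-0.36 -0.88
-0.42 -0.86
-0.48 -0.82
-0.54 -0.79
-0.6 -0.75
```

Request:
{"api": "apply_moves", "payload": {"series": [[[-0.36,-0.88,0,0,0,0.69],[-0.42,-0.86,0.2,0,0,0.69],[-0.48,-0.82,0.2,0,0,0.69],[-0.54,-0.79,0.2,0,0,0.69],[-0.6,-0.75,0.2,0,0,0.69]]], "claw": 0.4}}

```text
clock: 1.23
eef_pos: [406.5, -444.8, 191.2]
tool_rot: [-3.141, -0.0, -1.573]
force: [0.5, -1.1, 0.1]
width: 59.8
```

```bash
python3 go.py 544 -316 130
```

```text
t 1.225 shift units [-2.582 -2.744  1.225] rows>= 2.74 turn units [-0.005 -0.004 -0.019] w 59.81995340796633 F [ 0.5 -1.1  0.1]
```

Request:
{"api": "apply_moves", "payload": {"series": [[[-0.86,-0.91,0.4,0,0,0],[-0.86,-0.91,0.4,0,0,0],[-0.86,-0.92,0.42,0,0,-0.02],[0,0,0,0,0,0],[0,0,0,0,0,0]]]}}

```text
clock: 1.85
eef_pos: [534.9, -323.8, 133.4]
tool_rot: [3.141, -0.001, -1.568]
force: [0.1, -0.2, 0.1]
width: 59.9
```

```bash
cat > wl.py <<'E'
import sys
from h import *
# wrist look: knob top (pale) centroid, z given
name,z=sys.argv[1],float(sys.argv[2])
im=viewer.get_image("wrist");cv2.imwrite(f"pics/{name}.png",im)
for l in sys.argv[3:]:
    for r in viewer.find_in("wrist",l)[:2]:
        p=[r["location"][0]*512,r["location"][1]*384];print(l,round(r["score"],2),np.round(p),np.round(ray("wrist",p,z),1))
s=ctrl.read_state();print(np.round(s["eef_pos"],1),s["clock"])
E
python3 wl.py w_small 30 weight_small; python3 go.py 544 -316 20
```

```text
weight_small 0.75 [244. 171.] [ 549.3 -318.5   30. ]
[ 534.1 -325.4  134. ] 1.95
t 1.95 shift units [-0.191 -0.199  2.28 ] rows>= 2.28 turn units [ 0.001 -0.014  0.   ] w 60.108441900676695 F [ 0.1 -0.1  0.1]
```

View pics/w_small.png

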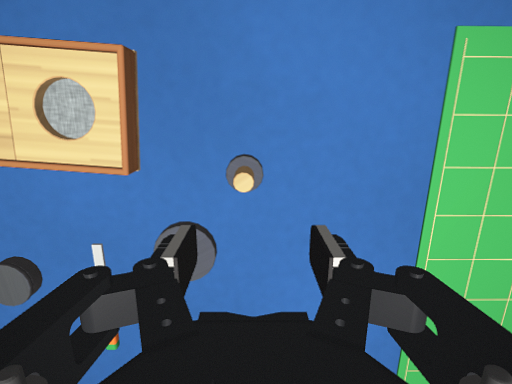

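The wrist view shows the small weight's knob top at px (244,182) with the disc around it. The ring is at lower left and the small well at (67,108).

```bash
cat > knob.py <<'E'
import sys
from h import *
# knob.py png-name z_top x0 x1 y0 y1 : pale knob-top centroid in wrist picture (pose = now)
im=cv2.imread(f"pics/{sys.argv[1]}.png");z=float(sys.argv[2]);x0,x1,y0,y1=map(int,sys.argv[3:7])
h=cv2.cvtColor(im,cv2.COLOR_BGR2HSV)[y0:y1,x0:x1].astype(int)
m=((h[...,0]<35)&(h[...,1]>40)&(h[...,2]>215)).astype(np.uint8)
n,l,st,ce=cv2.connectedComponentsWithStats(m);k=1+np.argmax(st[1:,4]);p=ce[k]+[x0,y0]
print(p.round(1),st[k],ray("wrist",p,z).round(1))
E
python3 knob.py w_small 46 220 270 150 200
python3 - <<'E'
from h import *
print(proj("wrist",[[544,-316,46],[544,-316,14]]).round(1), ray("wrist",(244,173),12).round(1))
E
```

```text
[243.1 182. ] [ 14  23  19  19 292] [ 543.3 -318.    46. ]
[[240.6 181.2]
 [242.  173.3]] [ 543.9 -317.9   12. ]
```

Request:
{"api": "apply_moves", "payload": {"series": [[[-0.17,-0.19,0.4,0,0,0],[0,0,0.7,0,0,0],[0,0,0.7,0,0,0],[0,0,0.5,0,0,0],[0,0,0,0,0,0]]]}}

```text
clock: 2.58
eef_pos: [542.8, -313.8, 15.7]
tool_rot: [3.137, 0.003, -1.569]
force: [-1.0, 0.1, -0.6]
width: 59.8
```

```bash
python3 go.py 543.5 -317 18.5
```

```text
t 2.575 shift units [ 0.065 -0.014 -0.057] rows>= 0.06 turn units [0.042 0.027 0.018] w 59.839801128087146 F [-1.   0.1 -0.6]
```

Request:
{"api": "apply_moves", "payload": {"series": [[[0.03,0,-0.05,0,0,0],[0,0,0,0,0,0],[0,0,0,0,0,0],[0,0,0,0,0,0],[0,0,0,0,0,0]]], "claw": -1}}

```text
clock: 3.2
eef_pos: [545.7, -317.1, 22.6]
tool_rot: [-3.139, -0.001, -1.568]
force: [0.1, 0.2, 7.0]
width: 15.9
```

```bash
python3 go.py 543.5 -317 18.5
```

```text
t 3.2 shift units [-0.002  0.043  0.082] rows>= 0.08 turn units [-0.024 -0.013  0.023] w 15.889001655999634 F [0.1 0.2 7. ]
```

Request:
{"api": "apply_moves", "payload": {"series": [[[0,0,-0.3,0,0,0],[0,0,-0.6,0,0,0],[0,0,-0.6,0,0,0],[0,0,0,0,0,0],[0,0,0,0,0,0]]]}}

```text
clock: 3.82
eef_pos: [544.1, -316.0, 95.7]
tool_rot: [3.141, 0.001, -1.568]
force: [-0.1, 0.1, -2.2]
width: 15.9
```

```bash
python3 wl.py w_small_held 60 weight_small; python3 go.py 603 -162 97
```

```text
weight_small 0.96 [251. 230.] [ 532.8 -315.5   60. ]
[ 543.7 -315.8   94.8] 3.925
t 3.925 shift units [-3.072 -1.193 -0.042] rows>= 3.07 turn units [0.02  0.012 0.025] w 15.872626596064654 F [-0.7 -0.2 -1.7]
```

View pics/w_small_held.png

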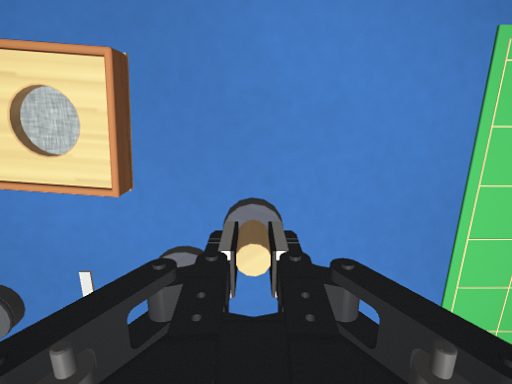

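The weight is held upright, and the well's lining shows at (46,120).

```bash
python3 - <<'E'
from h import *
print(ray("wrist",(45,120),14).round(1))
E
```

```text
[ 603.2 -156.8   14. ]
```

Request:
{"api": "apply_moves", "payload": {"series": [[[-0.5,-0.2,0,0,0,0],[-0.9,-0.35,0,0,0,0],[-0.9,-0.35,0,0,0,0],[-0.75,-0.28,0,0,0,0],[0,0,0,0,0,0]]]}}

```text
clock: 4.55
eef_pos: [604.3, -157.7, 94.6]
tool_rot: [3.14, 0.004, -1.561]
force: [-1.4, -0.4, -2.0]
width: 15.9
```

```bash
python3 go.py 603 -162 36
```

```text
t 4.55 shift units [0.091 0.024 1.171] rows>= 1.17 turn units [0.012 0.037 0.096] w 15.941126987569953 F [-1.4 -0.4 -2. ]
```

Request:
{"api": "apply_moves", "payload": {"series": [[[0.05,0,0.3,0,0,0],[0,0,0.4,0,0,0],[0,0,0.25,0,0,0],[0,0,0.1,0,0,0],[0,0,0,0,0,0]]]}}

```text
clock: 5.18
eef_pos: [603.0, -166.5, 43.0]
tool_rot: [3.141, 0.0, -1.569]
force: [-0.7, -0.7, -0.7]
width: 16.0
```

```bash
python3 wl.py w_small_well 24 bay_small; python3 go.py 603 -162 36
```

```text
bay_small 0.66 [239. 187.] [ 626.5 -158.6   24. ]
[ 603.7 -166.4   43.9] 5.275
t 5.275 shift units [-0.089  0.013  0.158] rows>= 0.16 turn units [-0.009 -0.002  0.024] w 15.669445920368837 F [-0.  -0.3 -1.7]
```

View pics/w_small_well.png

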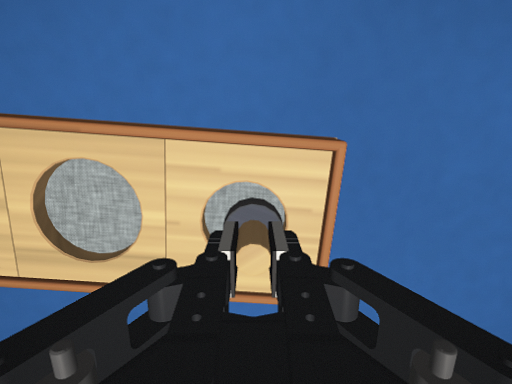

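The small weight sits about 5 mm right of the well's centre (well at px 244, weight at 254). I'll shift it, then lower it.

Request:
{"api": "apply_moves", "payload": {"series": [[[-0.1,0,0,0,0,0],[0,0,0.06,0,0,0],[0,0,0.06,0,0,0],[0,0,0.04,0,0,0],[0,0,0,0,0,0]]]}}

```text
clock: 5.9
eef_pos: [603.0, -161.3, 35.2]
tool_rot: [3.141, 0.0, -1.568]
force: [-0.4, -0.1, -0.6]
width: 15.9
```

```bash
python3 go.py 603 -162 36
```

```text
t 5.9 shift units [ 0.013  0.    -0.015] rows>= 0.02 turn units [0.005 0.    0.024] w 15.936923187450137 F [-0.4 -0.1 -0.6]
```

Request:
{"api": "apply_moves", "payload": {"series": [[[0,0,0.02,0,0,0],[0,0,0.02,0,0,0],[0,0,0,0,0,0],[0,0,0,0,0,0],[0,0,0,0,0,0]]]}}

```text
clock: 6.52
eef_pos: [603.3, -161.4, 34.6]
tool_rot: [-3.141, 0.0, -1.568]
force: [-1.6, 0.5, 5.8]
width: 16.2
```

Request:
{"api": "apply_moves", "payload": {"series": [[[0,0,0,0,0,0],[0,0,0,0,0,0],[0,0,0,0,0,0],[0,0,-0.3,0,0,0],[0,0,-0.8,0,0,0]]], "claw": 0.4}}

```text
clock: 7.15
eef_pos: [601.8, -160.9, 88.1]
tool_rot: [3.138, 0.001, -1.568]
force: [-0.2, -0.2, 0.9]
width: 60.0
```

Request:
{"api": "apply_moves", "payload": {"series": [[[0,0,-0.6,0,0,0],[0,0.2,-0.4,0,0,0],[-0.3,0.6,0,0,0,0],[-0.7,0.7,0,0,0,0],[-0.7,0.7,0,0,0,0]]]}}

```text
clock: 7.78
eef_pos: [492.4, -75.9, 139.6]
tool_rot: [-3.14, 0.0, -1.569]
force: [0.8, 0.8, -0.4]
width: 59.4
```

```bash
python3 wl.py w_after_small 34 weight_small; python3 go.py 431 69.5 125
```

```text
[488.4 -72.2 139.1] 7.875
t 7.875 shift units [-2.84   1.126  0.297] rows>= 2.84 turn units [0.049 0.033 0.069] w 59.74092995443827 F [-0.3 -0.2  0.2]
```

View pics/w_after_small.png

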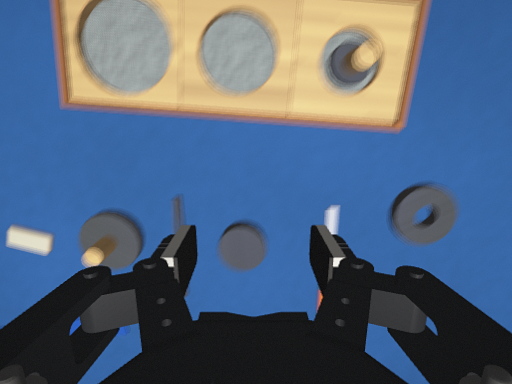

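The small weight stands upright in its well at px (355,60), and the look-alikes are undisturbed. The large weight is next.

Request:
{"api": "apply_moves", "payload": {"series": [[[-0.7,0.28,0.07,0,0,0.01],[-0.75,0.28,0.08,0,0,0.02],[-0.75,0.28,0.08,0,0,0.02],[-0.64,0.28,0.07,0,0,0.02],[0,0,0,0,0,0]]]}}

```text
clock: 8.5
eef_pos: [436.6, 67.9, 124.0]
tool_rot: [-3.142, 0.001, -1.571]
force: [-0.1, -1.2, 0.6]
width: 59.7
```

```bash
python3 wl.py w_large 30 weight_large; python3 knob.py w_large 46 190 300 130 240; python3 go.py 431 69.5 21
```

```text
weight_large 0.78 [250. 191.] [438.2  66.9  30. ]
[438.1  65.2 124.1] 8.6
[250.3 202.1] [ 51  63  20  19 304] [433.1  66.7  46. ]
t 8.6 shift units [-0.085  0.147  2.063] rows>= 2.06 turn units [-0.019 -0.001 -0.042] w 59.790290552933975 F [0.1 0.3 0.2]
```

View pics/w_large.png

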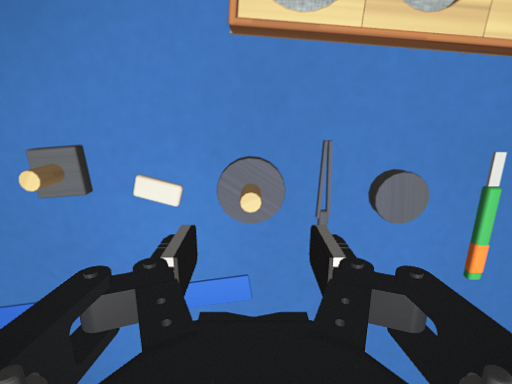

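The large weight's knob top is at px (250,202). The tin (398,196), eraser (158,190) and tweezers (325,180) are clear of the fingers.

Request:
{"api": "apply_moves", "payload": {"series": [[[-0.04,0.11,0.4,0,0,0],[0,0,0.65,0,0,0],[0,0,0.6,0,0,0],[0,0,0.36,0,0,0],[0,0,0,0,0,0]]]}}

```text
clock: 9.22
eef_pos: [431.5, 67.0, 26.7]
tool_rot: [3.139, 0.001, -1.579]
force: [-0.2, -0.7, 0.2]
width: 60.1
```

```bash
python3 go.py 432.5 67 21
```

```text
t 9.225 shift units [ 0.    -0.02   0.115] rows>= 0.11 turn units [ 0.024  0.008 -0.075] w 60.054783840614384 F [-0.2 -0.7  0.2]
```

Request:
{"api": "apply_moves", "payload": {"series": [[[0,-0.02,0.1,0,0,0],[0,0,0,0,0,0],[0,0,0,0,0,0],[0,0,0,0,0,0],[0,0,0,0,0,0]]], "claw": -1}}

```text
clock: 9.85
eef_pos: [432.8, 68.6, 23.4]
tool_rot: [-3.142, 0.004, -1.576]
force: [-0.4, 0.9, 6.3]
width: 16.2
```

Request:
{"api": "apply_moves", "payload": {"series": [[[0,0,-0.3,0,0,0],[0,0,-0.6,0,0,0],[0,0,-0.6,0,0,0],[0,0,0,0,0,0],[0,0,0,0,0,0]]]}}

```text
clock: 10.48
eef_pos: [431.6, 68.4, 96.9]
tool_rot: [3.139, 0.003, -1.575]
force: [-0.7, 0.2, -4.3]
width: 15.7
```

```bash
python3 go.py 616 29 97
```

```text
t 10.475 shift units [ 0.771 -3.692 -0.014] rows>= 3.69 turn units [ 0.026  0.024 -0.042] w 15.7384664947261 F [-0.7  0.2 -4.3]
```

Request:
{"api": "apply_moves", "payload": {"series": [[[0.13,-0.6,0,0,0,0],[0.18,-0.85,0,0,0,0],[0.18,-0.85,0,0,0,0],[0.18,-0.85,0,0,0,0],[0.1,-0.54,0,0,0,-0.03]]]}}

```text
clock: 11.1
eef_pos: [617.4, 27.8, 94.9]
tool_rot: [3.138, 0.002, -1.573]
force: [-0.3, 0.2, -4.3]
width: 15.7
```

Request:
{"api": "apply_moves", "payload": {"series": [[[0,0,0,0,0,0],[0,0,0.2,0,0,0],[0,0,0.35,0,0,0],[0,0,0.3,0,0,0],[0,0,0,0,0,0]]]}}

```text
clock: 11.72
eef_pos: [614.7, 29.3, 52.5]
tool_rot: [3.136, 0.003, -1.572]
force: [0.3, 0.2, -4.5]
width: 15.9
```

```bash
python3 wl.py w_large_well 24 bay_large; python3 go.py 616 29 36
```

```text
bay_large 0.84 [247. 171.] [646.8  32.   24. ]
[616.4  28.9  54.3] 11.825
t 11.825 shift units [-0.002  0.006  0.366] rows>= 0.37 turn units [ 0.019  0.022 -0.016] w 15.520375831820894 F [ 0.4 -0.1 -4.3]
```

View pics/w_large_well.png

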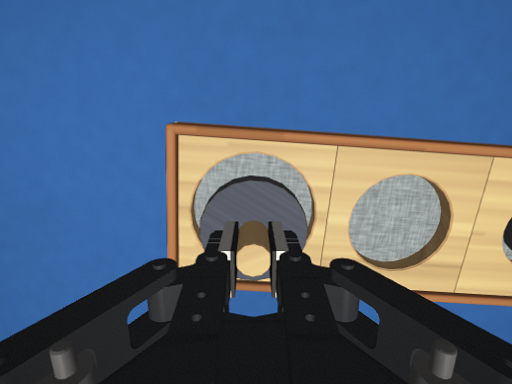

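The large disc (centre about px 254) is centred over its well (about px 253), so I'll lower it.

Request:
{"api": "apply_moves", "payload": {"series": [[[0,0,0.15,0,0,0],[0,0,0.1,0,0,0],[0,0,0.05,0,0,0],[0,0,0.04,0,0,0],[0,0,0,0,0,0]]]}}

```text
clock: 12.45
eef_pos: [616.4, 29.0, 37.4]
tool_rot: [3.14, 0.003, -1.572]
force: [0.7, -0.0, -4.9]
width: 15.9
```

```bash
python3 go.py 616 29 35.4
```

```text
t 12.45 shift units [0.001 0.008 0.04 ] rows>= 0.04 turn units [ 0.017  0.024 -0.015] w 15.903886873080694 F [ 0.7 -0.  -4.9]
```

Request:
{"api": "apply_moves", "payload": {"series": [[[0,0,0.02,0,0,0],[0,0,0.02,0,0,0],[0,0,0.02,0,0,0],[0,0,0,0,0,0],[0,0,0,0,0,0]]]}}

```text
clock: 13.08
eef_pos: [616.5, 29.0, 35.5]
tool_rot: [3.14, 0.003, -1.573]
force: [-2.5, 0.1, 5.6]
width: 15.8
```

Contact at 5.6 N. I'll release, lift, and head to the medium weight.

Request:
{"api": "apply_moves", "payload": {"series": [[[0,0,0,0,0,0],[0,0,0,0,0,0],[0,0,0,0,0,0],[0,0,-0.3,0,0,0],[0,0,-0.8,0,0,0]]], "claw": 0.4}}

```text
clock: 13.7
eef_pos: [615.3, 28.9, 89.2]
tool_rot: [3.136, 0.002, -1.573]
force: [0.4, -0.5, 0.4]
width: 60.0
```

Request:
{"api": "apply_moves", "payload": {"series": [[[0,0,-0.6,0,0,0],[-0.4,0.1,-0.1,0,0,0],[-0.8,0.2,0,0,0,0],[-0.9,0.2,0,0,0,0],[-0.9,0.2,0,0,0,0]]]}}

```text
clock: 14.32
eef_pos: [581.9, 180.1, 126.2]
tool_rot: [3.141, 0.003, -1.573]
force: [1.0, 0.2, -0.3]
width: 59.9
```

```bash
python3 go.py 542 356.5 130
```

```text
t 14.325 shift units [-3.526  0.805 -0.066] rows>= 3.53 turn units [ 0.003  0.029 -0.021] w 59.872634329286136 F [ 1.   0.2 -0.3]
```

Request:
{"api": "apply_moves", "payload": {"series": [[[-0.9,0.2,0,0,0,0],[-0.9,0.2,0,0,0,0],[-0.9,0.2,0,0,0,0],[-0.75,0.2,0,0,0,0],[0,0,0,0,0,0]]]}}

```text
clock: 14.95
eef_pos: [540.2, 356.5, 125.8]
tool_rot: [3.139, 0.005, -1.565]
force: [1.1, -0.7, -0.7]
width: 59.9
```

```bash
python3 wl.py w_med 30 weight_medium; python3 knob.py w_med 46 190 310 130 240; python3 go.py 542 356.5 22.5
```

```text
weight_medium 0.55 [253. 179.] [552.2 350.7  30. ]
[542.2 351.3 126.2] 15.05
[253.4 192.6] [ 54  53  20  20 311] [544.5 350.4  46. ]
t 15.05 shift units [-0.099  0.003  2.074] rows>= 2.07 turn units [ 0.007  0.021 -0.008] w 59.93322758355995 F [0.4 0.  0.9]
```

View pics/w_med.png

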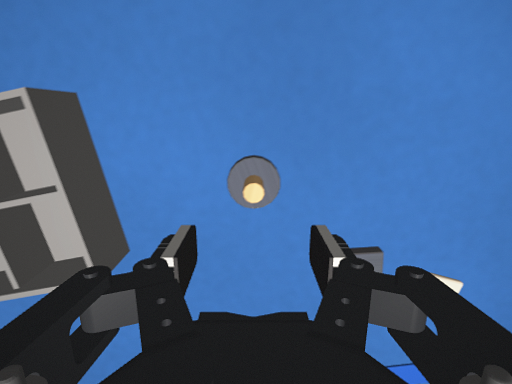

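The medium knob top is at px (253,193), but the arm was still settling when that picture was taken. I'll re-measure.

```bash
python3 wl.py w_med2 30; python3 knob.py w_med2 46 190 310 130 240; python3 go.py 542 356.5 22.5
```

```text
[542.7 350.2 126.2] 15.1
[246.1 195.1] [ 46  56  21  19 306] [542.9 355.3  46. ]
t 15.1 shift units [-0.122  0.013  2.075] rows>= 2.07 turn units [ 0.005  0.018 -0.026] w 59.433840746621364 F [ 0.7 -0.4  1.1]
```

Request:
{"api": "apply_moves", "payload": {"series": [[[-0.1,0,0.4,0,0,0],[0,0,0.65,0,0,0],[0,0,0.6,0,0,0],[0,0,0.38,0,0,0],[0,0,0,0,0,0]]]}}

```text
clock: 15.72
eef_pos: [541.1, 355.5, 22.1]
tool_rot: [3.137, 0.001, -1.574]
force: [0.7, -0.9, 0.4]
width: 59.9
```

```bash
python3 go.py 542.7 355.5 22
```

```text
t 15.725 shift units [ 0.    -0.033  0.001] rows>= 0.03 turn units [ 0.043  0.007 -0.026] w 59.91366838509621 F [ 0.7 -0.9  0.4]
```

Request:
{"api": "apply_moves", "payload": {"series": [[[0,-0.02,0,0,0,0],[0,0,0,0,0,0],[0,0,0,0,0,0],[0,0,0,0,0,0],[0,0,0,0,0,0]]], "claw": -1}}

```text
clock: 16.35
eef_pos: [543.8, 357.3, 25.2]
tool_rot: [-3.141, 0.004, -1.572]
force: [-0.1, 0.9, 5.5]
width: 15.7
```

Request:
{"api": "apply_moves", "payload": {"series": [[[0,0,-0.3,0,0,0],[0,0,-0.6,0,0,0],[0,0,-0.6,0,0,0],[0,0,0,0,0,0],[0,0,0,0,0,0]]]}}

```text
clock: 16.98
eef_pos: [542.1, 356.5, 98.3]
tool_rot: [3.138, 0.002, -1.572]
force: [0.2, 0.2, -2.5]
width: 15.9
```

```bash
python3 go.py 610 -67 125
```

```text
t 16.975 shift units [ 8.466 -1.369 -0.558] rows>= 8.47 turn units [ 0.032  0.021 -0.013] w 15.881402903183368 F [ 0.2  0.2 -2.5]
```

Request:
{"api": "apply_moves", "payload": {"series": [[[0.5,-0.1,-0.2,0,0,0],[0.9,-0.15,-0.2,0,0,0],[0.9,-0.15,0,0,0,0],[0.9,-0.15,0,0,0,0],[0.9,-0.15,0,0,0,0]]]}}

```text
clock: 17.6
eef_pos: [577.2, 148.3, 117.8]
tool_rot: [3.139, 0.001, -1.574]
force: [0.9, 0.0, -2.4]
width: 15.8
```

Request:
{"api": "apply_moves", "payload": {"series": [[[0.9,-0.15,0,0,0,0],[0.9,-0.15,0,0,0,0],[0.9,-0.15,0,0,0,0],[0.9,-0.13,0,0,0,0],[0.6,-0.08,0,0,0,0]]]}}

```text
clock: 18.23
eef_pos: [609.2, -63.4, 117.4]
tool_rot: [3.139, 0.0, -1.576]
force: [-0.3, 0.3, -2.3]
width: 16.0
```

```bash
python3 go.py 610 -67 55
```

```text
t 18.225 shift units [ 0.073 -0.019  1.248] rows>= 1.25 turn units [ 0.029  0.005 -0.054] w 15.974451975797471 F [-0.3  0.3 -2.3]
```

Request:
{"api": "apply_moves", "payload": {"series": [[[0,0,0,0,0,0],[0,0,0.3,0,0,0],[0,0,0.5,0,0,0],[0,0,0.4,0,0,0],[0,0,0,0,0,0]]]}}

```text
clock: 18.85
eef_pos: [608.5, -57.3, 55.4]
tool_rot: [3.135, 0.003, -1.571]
force: [-0.2, 0.4, -2.1]
width: 16.1
```

```bash
python3 wl.py w_med_well 24 bay_medium; python3 go.py 610 -67 37
```

```text
bay_medium 0.71 [102. 159.] [647.9  35.6  24. ]
bay_medium 0.63 [283. 180.] [634.4 -78.1  24. ]
[610.4 -58.4  57.7] 18.95
t 18.95 shift units [0.173 0.006 0.413] rows>= 0.41 turn units [ 0.018  0.022 -0.011] w 15.576819655811512 F [ 0.9 -0.5 -1.7]
```

View pics/w_med_well.png

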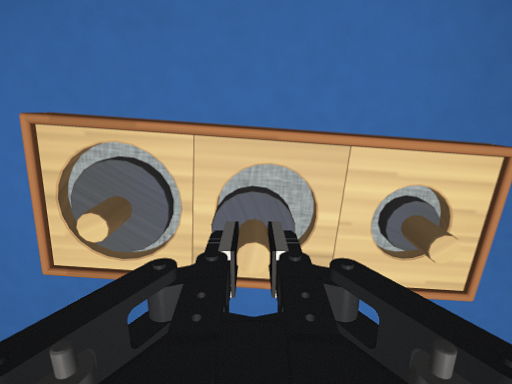

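The large and small weights sit flat in their wells. The medium disc (px 254) is about 8 mm left of its well's centre (px 266), so I'll correct that first.

Request:
{"api": "apply_moves", "payload": {"series": [[[0.16,0,0,0,0,0],[0,0,0,0,0,0],[0,0,0.1,0,0,0],[0,0,0,0,0,0],[0,0,0,0,0,0]]]}}

```text
clock: 19.58
eef_pos: [610.3, -66.3, 52.7]
tool_rot: [3.14, 0.003, -1.572]
force: [-0.9, -0.1, -1.6]
width: 15.9
```

```bash
python3 wl.py w_med_well2 24; python3 go.py 610 -67 37
```

```text
[610.3 -66.4  52.7] 19.625
t 19.625 shift units [0.013 0.006 0.315] rows>= 0.31 turn units [ 0.016  0.025 -0.014] w 15.697555983126193 F [-0.2 -0.2 -1.9]
```

View pics/w_med_well2.png

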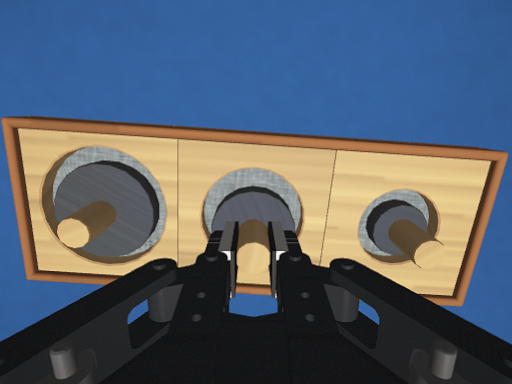

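Now it is centred: the well spans px 203–302 and the disc about 212–296. Lowering.

Request:
{"api": "apply_moves", "payload": {"series": [[[0,0,0.12,0,0,0],[0,0,0.08,0,0,0],[0,0,0.06,0,0,0],[0,0,0.02,0,0,0],[0,0,0,0,0,0]]]}}

```text
clock: 20.25
eef_pos: [610.2, -66.5, 38.7]
tool_rot: [3.14, 0.003, -1.572]
force: [-0.3, -0.2, -3.0]
width: 15.7
```

Request:
{"api": "apply_moves", "payload": {"series": [[[0,0,0.02,0,0,0],[0,0,0.02,0,0,0],[0,0,0,0,0,0],[0,0,0,0,0,0],[0,0,0,0,0,0]]]}}

```text
clock: 20.88
eef_pos: [610.4, -66.5, 37.2]
tool_rot: [3.14, 0.003, -1.572]
force: [-1.1, 0.7, 6.0]
width: 15.7
```

Request:
{"api": "apply_moves", "payload": {"series": [[[0,0,0,0,0,0],[0,0,0,0,0,0],[0,0,0,0,0,0],[0,0,-0.3,0,0,0],[0,0,-0.8,0,0,0]]], "claw": 0.4}}

```text
clock: 21.5
eef_pos: [609.1, -66.4, 91.5]
tool_rot: [3.136, 0.003, -1.573]
force: [0.1, 0.6, 0.3]
width: 60.1
```

Request:
{"api": "apply_moves", "payload": {"series": [[[0,0,-0.7,0,0,0],[0,0.5,-0.6,0,0,0],[0,0.7,-0.4,0,0,0],[0,0.4,0,0,0,0],[0,0,0,0,0,0]]]}}

```text
clock: 22.12
eef_pos: [529.7, -66.7, 178.1]
tool_rot: [3.141, 0.003, -1.574]
force: [0.4, -0.5, 0.5]
width: 60.0
```

Request:
{"api": "apply_moves", "payload": {"series": [[[0,0,0,0,0,0],[0,0,0,0,0,0],[0,0,0,0,0,0],[0,0,0,0,0,0],[0,0,0,0,0,0]]]}}

```text
clock: 22.75
eef_pos: [530.6, -66.8, 176.8]
tool_rot: [3.14, 0.002, -1.572]
force: [1.0, -0.4, -0.0]
width: 59.5
```

```bash
python3 - <<'E'
from h import *
w=viewer.get_image("wrist");s=viewer.get_image("scene")
cv2.imwrite("pics/final.png",np.vstack([w[:300],cv2.resize(s[80:280,60:460],(512,256))]))
print(ctrl.read_state()["eef_pos"])
E
```

```text
[530.52865206 -66.74947766 176.85174897]
```

View pics/final.png

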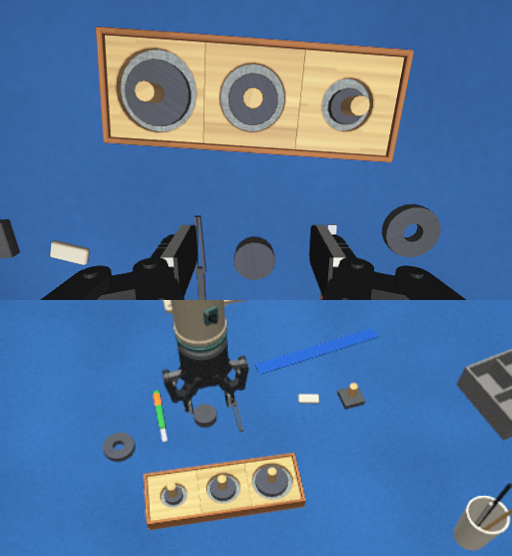

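The final picture shows all three weights flat and upright in their own wells (px 145/90, 253/97 and 350/104), with the look-alikes in place. I'm handing the job in.

```bash
python3 -c "
from cell import ctrl
print(ctrl.finish_job())"
```

```text
the job is handed in; nothing more can be done
None
```

All three weights are in the caddy, each in the well for its size, and the job is handed in at about 23 s of robot time. I gripped each weight by its knob and lowered it until it touched the well floor (about 6 N) before letting go.

The last wrist and scene pictures show all three standing flat and upright, roughly centred in their wells. The ring, tin and stamp look to be where they started, judged by eye rather than re-measured. The gripper is clear of everything.

Two checks disagreed along the way:
- **Alignment:** the arm settled about 5 mm off over the small well and 8 mm off over the medium one. I corrected both before lowering to the floor.
- **Gripper width:** it read about 16 mm on the 18 mm knobs, but every grasp held.

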